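# Fit the stub antenna and hold the handheld radio at a slant

## Task

Take the short stub antenna out of the wooden block and push it fully home on the spigot on top of the handheld radio while the radio stands in its charger. Then draw the radio out of the charger and turn it so that its antenna points up at a slant of about 45 degrees, half-way between upright and level, with the antenna still fully home. Finish while gripping the radio by its body at that slant, with its middle raised about 25 cm above the desk; do not put it down or let go, and leave the other things on the desk where they are.

Things in the scene. Friction and masses are not known exactly. Their poses are not given: they have to be found in the camera images.
- antenna_mid (a point): Centre, half-way up, of the loose stub antenna: a plain black rubber cylinder 18 mm in diameter and 50 mm long, about 30 g, top edge rounded. It starts upright in the wooden block with its upper 40 mm standing free. Its z axis runs along the antenna towards the closed top. Its underside has a round bore of 12 mm diameter, 22 mm deep (wall 3 mm).
- antenna_foot (a point): Centre of the open lower end of the antenna (25 mm below antenna_mid along its axis); z axis along the antenna towards its top. It coincides with spigot_foot when the antenna is fully home.
- spigot_foot (a point): Foot of the brass spigot on the radio's flat top, 55 mm above radio_mid. The spigot is 10.6 mm in diameter and 20 mm long with a 2.5 mm chamfer at its tip, and points along the radio's z axis; it lies 18 mm from the middle of the top along the radio's +x, the side away from the robot. Axes as the radio's.
- radio_mid (a point): Centre, half-way up, of the loose handheld radio: an upright black box 58 mm wide (its x), 34 mm thick (its y) and 110 mm tall (its z), about 0.23 kg. x points along its width towards the spigot side, which starts away from the robot within about 30 degrees; the screen and keys are on its -y face. On the top, 16 mm towards -x, is a fixed round knob 14 mm in diameter and 11 mm high. The two broad faces (34 mm apart) are flat and free to grip from the charger's top upward.
- radio: The same radio; origin at the centre of its underside, 55 mm below radio_mid, same axes. It stands 12 mm above the desk in the charger, its lower 28 mm in the pocket.
- antenna: The same antenna; origin at antenna_foot, same axes.
- charger: Grey desk charger fixed to the desk, 90 mm (its x) by 70 mm (its y), 40 mm high; origin at the centre of its underside, axes parallel to the radio's at the start. Its open-topped pocket is 61 x 37 mm and 28 mm deep (floor 12 mm above the desk); the radio lifts straight out. There is no latch.
- holder: Wooden block fixed to the desk, 60 mm (its x) by 100 mm (its y), 40 mm high; origin at the centre of its underside. The antenna stands in its round socket, 20 mm wide and 10 mm deep, 22 mm from the origin along +y; a smaller hole at 28 mm along -y is empty. Block and charger may change sides (left or right).
- tumbler: Bystander: steel tumbler, 74 mm in diameter, 170 mm high, origin at the centre of its underside. Leave it alone.
- jar: Bystander: jar with a white cap, 80 mm in diameter, 120 mm high, origin at the centre of its underside. Leave it alone.
- phone: Bystander: phone lying flat, 150 x 72 x 10 mm, origin at the centre of its underside. Leave it alone.
- screwdriver: Bystander: screwdriver lying on the desk along its x. Leave it alone.
Things that resemble listed ones, but are neither listed nor needed, are in the scene too. Leave any purple look-alike of the charger alone.

How it is judged:
On the way, in this order (a step that is already met when the one before it is completed fails the run):
1. the antenna is fully home on the spigot while the radio stands in its charger (distance between antenna_foot and spigot_foot below 0.005 m and angle between the z axis of antenna_foot and the z axis of spigot_foot, either way round below 0.2 rad and z of radio in the frame of charger below 0.02 m and contact force between the fingers and antenna below 0.1 N), for 0.2 s.
2. the radio is drawn out clear above the charger (z of radio in the frame of charger above 0.05 m and contact force between radio and charger below 0.05 N and contact force between the fingers and radio above 1 N), for 0.1 s.
At the end, for the whole second after the job is handed in: The gripper alone holds the radio by its body, still, its middle at least 190 mm above the desk, its long axis 31 to 59 degrees from vertical, antenna end up; the antenna is not gripped and still home: foot within 5 mm of the spigot's foot, aligned within 0.2 rad (height (world z) of radio_mid above 0.19 m and angle between radio_mid's own z axis and vertical between 0.535 and 1.035 rad and distance between antenna_foot and spigot_foot below 0.005 m and angle between the z axis of antenna_foot and the z axis of spigot_foot, either way round below 0.2 rad and contact force between the fingers and radio above 1 N and contact force between the fingers and antenna below 0.1 N and contact force between radio and charger below 0.05 N and contact force between radio and holder below 0.05 N and contact force between radio and tumbler below 0.05 N and contact force between radio and jar below 0.05 N and linear speed of radio below 0.03 m/s); the arm keeps its last pose, push and grip.
It fails at once if a bystander is moved by more than 30 mm (distance of any of tumbler, jar, phone, screwdriver from where it was at the start of the episode above 0.03 m).
It also fails if it takes over 58 s, if anything falls off the work surface, if the arm or the gripper's body presses on something with over 40 N, if the wrist force passes 120 N, or if a joint passes its speed limit or range.

## Robot

A 6-joint arm with a two-finger parallel gripper is mounted at the origin on the work surface. World frame = base frame: x ahead of the robot, y to its left, z up, the work surface at z = 0. Lengths are in m, angles in rad, forces in N, time in s.
With the tool pointing down it reaches from about 0.35 to 0.975 m from the base axis. Payload 4.9 kg.
Tool frame: the origin (TCP) lies midway between the tips of the shut fingers; the grasp point (between the pads) lies 19 mm behind it; z points along the fingers, y is the line along which they close (so a half turn about z gives the same grasp; the last joint's range is limited). The gripper opens to 85 mm and grips with 20 to 120 N. Pads are 22 mm wide; open, the fingers measure 114 mm over their backs; the gripper's body (76 mm by 85 mm) begins 54 mm behind the grasp point. The pads swing forward as they close: fully open they stand 13 mm farther back than shut.
Start: joints at [1.215, 0.053, 1.613, -0, 1.476, -0.119], TCP at [0.147, 0.608, 0.231] pointing down, gripper open.
Joint ranges: [-3.01, 3.01], [-1.01, 2.22], [0.06, 2.58], [-1.02, 4.17], [0.09, 2.62], [-3.14, 3.14]. Speed limits (rad/s): [2.57, 2.57, 3.14, 3.14, 3.14, 3.14].

## Interface

Orientations are given as a unit quaternion [w, x, y, z].
In Python, from plant import * gives the robot as it stands.
- The arm moves only by the tool jog_arm, never from a script. Its argument "targets" is a list of rows, each a list of 3 entries, a list of its own where there are three numbers: the shift along the tool's x, y, z in units of 25 mm (1.0 is 25 mm), then the turn, a rotation vector about the tool's x, y, z in units of 8 degrees (1.0 is 8 degrees), then the opening in per cent of the stroke, from 0 (shut) to 100 (fully open). A call has 1 to 8 rows; each row is the pose to reach, as a shift and turn from the pose commanded when the call began, along the tool's axes at that moment; what a row does not reach only later rows make up. A row lasts 1/8 s, in which the tool goes at most 62.5 mm and 10.7 degrees, less where a joint would pass 70% of its speed; a pose out of reach is approached as far as the arm can. A call with a gripper value outside its range is refused whole. The fingers move at their own pace and stop on an object; the grip force is fixed at half the most. Time passes only in rows, so rows that repeat a pose let the fingers close. It gives the time, the measured TCP pose, the force, the opening and the grip force at its end, in the units of the state.
- state(): the state, without advancing time (a new reading comes with each control period).
- grab_frame(name): name is "scene" or "top" or "wrist"; returns (picture, depth): 480x640x3 uint8, red, green, blue; 480x640 float32, m along the optical axis (not along the pixel's ray), 0 where there is no reading.
- camera_params(name): a dict with "fovy" (degrees; the focal length in pixels is half the picture's height over the tangent of half this angle, whatever the lens; pixels are square), "cx", "cy" (the principal point, pixels), "dist" ([k1, k2, p1, p2, k3] as OpenCV has them; the pictures are not rectified), "rvec" (rotation vector, rad) and "tvec" (3), from world to camera coordinates, as OpenCV has them; the wrist camera has in their place "hand_eye" (4x4, takes a point from camera to tool coordinates, whose origin is the TCP and whose axes are the flange's). Camera axes: x right, y down, z forward; pixel columns grow to the right and rows downward; lengths in m; the calibration is good to about 2 mm. A picture is of the moment at which its call begins: read the wrist's pose just before it. camera_params takes no time and is no camera call.
- job_done(): hands the job in; it is judged then, once.
The state is a dict: "time": time; "joint_pos": joint angles; "joint_vel": joint speeds; "joint_efforts": joint torques, N m; "tool_pos": TCP position; "tool_rot": TCP orientation; "contact_force": force on the tool from outside, world axes, zero at the start; "ft_torque": the same for the moment, N m; "gripper_width": opening from 0.0 (shut) to 1.0 (fully open); "grasp_force": force on a finger pad.
Only numpy, scipy, OpenCV 4.12 (cv2) and the standard library are available. Lean on these libraries where they do the work, as an engineer would, in place of code of your own. Each camera call takes 0.05 s, during which the arm holds its last target. There are 200 camera calls.

## Working session

There is one attempt and no reset: what is moved stays moved. The work goes in short steps, Python scripts to look and compute and a tool call to move; the robot and the scene stay as the last step left them, time stands still between calls to the robot, and variables do not carry over. Pictures are saved under pics/ and viewed, at most 10 in all, crops included, and the job is handed in when it is done.

Besides the shell and the picture viewer there is one more tool, called after "Emit:" as name(argument=value, ...), one argument or row to a line, values as JSON. jog_arm: Moves the arm, as the interface text tells. Its arguments: {"type":"object","properties":{"targets":{"type":"array"}},"required":["targets"]}

```bash
ls; mkdir -p pics; python3 - <<'E'
from plant import *
import cv2,numpy as np
s=state();print(s)
for n in("scene","top"):
    p,d=grab_frame(n);np.savez(f"pics/{n}0.npz",p=p,d=d);cv2.imwrite(f"pics/{n}0.png",p[:,:,::-1]);print(n,camera_params(n))
print(camera_params("wrist"))
E
```

```text
pics
{'time': 0.0, 'joint_pos': array([ 1.21501596e+00,  5.33839432e-02,  1.61429617e+00, -1.15613573e-05,
        1.47600414e+00, -1.18976834e-01]), 'joint_vel': array([-2.12382947e-03, -1.08908071e-03,  1.37817517e-04,  1.08328907e-03,
       -1.17240422e-03,  8.40695938e-05]), 'joint_efforts': array([ 9.65297513e-04, -3.93696713e+01, -3.70170307e+01,  7.19144373e-05,
        6.72749185e-03,  9.33512808e-06]), 'tool_pos': array([0.14639202, 0.60697002, 0.23004494]), 'tool_rot': array([-2.40333301e-04,  1.18124701e-01,  9.92998218e-01, -1.01782828e-03]), 'contact_force': array([0.19711324, 0.2001071 , 0.01123008]), 'ft_torque': array([-0.03488087,  0.00657044,  0.02130966]), 'grasp_force': 0.0, 'gripper_width': 0.9999092559492465}
scene {'fovy': 53.8168376865158, 'cx': 319.87664713050117, 'cy': 239.1516062209796, 'dist': array([0.00076241, 0.        , 0.        , 0.        , 0.        ]), 'rvec': array([ 1.36938898,  2.27326039, -0.85793077]), 'tvec': array([ 0.29428705, -0.31843149,  1.45972268])}
top {'fovy': 48.33947361168112, 'cx': 322.3566919858638, 'cy': 243.2051495200209, 'dist': array([-0.12322088,  0.        ,  0.        ,  0.        ,  0.        ]), 'rvec': array([ 2.12147505, -2.14640516,  0.22835088]), 'tvec': array([-0.0248603,  0.6008947,  1.333061 ])}
{'fovy': 67.43720995513084, 'cx': 323.0826981571699, 'cy': 240.02536130637998, 'dist': array([-0.01160714,  0.        ,  0.        ,  0.        ,  0.        ]), 'hand_eye': array([[-6.71678837e-04, -9.56924964e-01, -2.90334569e-01,
         7.41187381e-02],
       [ 9.99999645e-01, -4.95183096e-04, -6.81370923e-04,
         9.50787448e-04],
       [ 5.08252075e-04, -2.90334924e-01,  9.56924957e-01,
        -1.41701781e-01],
       [ 0.00000000e+00,  0.00000000e+00,  0.00000000e+00,
         1.00000000e+00]])}
```

View pics/scene0.png

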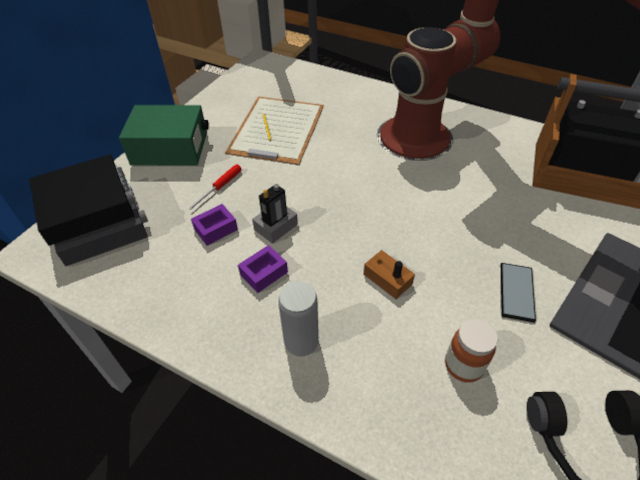

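View pics/top0.png

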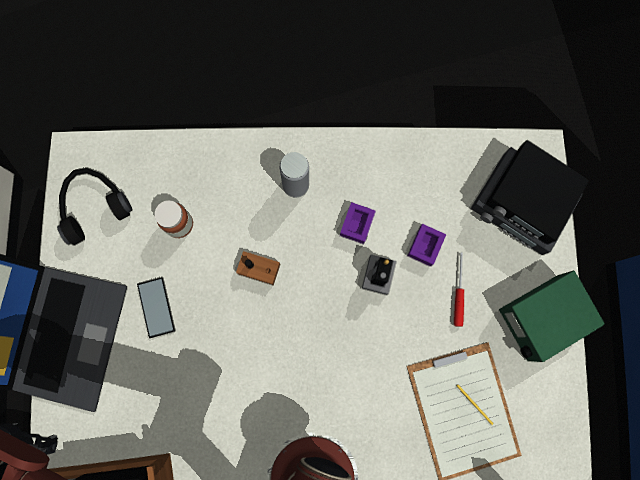

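The top view shows the wooden block at about (258,267), with the antenna near (247,261). The grey charger and radio are at (378,273). Only the grey one fits the description, because the purple look-alikes at (357,222) and (427,244) are empty. The tumbler is at (294,172), the jar at (172,217), the phone at (156,307) and the screwdriver at (459,290). Next I'll check an enlarged crop and take measurements.

```bash
cat > h.py <<'E'
import numpy as np,cv2
from plant import *
from scipy.spatial.transform import Rotation as R
def cam(n,s=None):
    c=camera_params(n);f=240/np.tan(np.radians(c["fovy"]/2))
    K=np.array([[f,0,c["cx"]],[0,f,c["cy"]],[0,0,1]])
    if n=="wrist":
        s=s or state();q=s["tool_rot"];T=np.eye(4)
        T[:3,:3]=R.from_quat(np.r_[q[1:],q[0]]).as_matrix();T[:3,3]=s["tool_pos"]
        T=T@c["hand_eye"]
    else:
        T=np.eye(4);Rm=cv2.Rodrigues(c["rvec"])[0];T[:3,:3]=Rm.T;T[:3,3]=-Rm.T@c["tvec"]
    return K,c["dist"],T
def ray(C,uv):
    K,d,T=C;x=cv2.undistortPoints(np.array(uv,float).reshape(-1,1,2),K,d)[:,0]
    v=np.c_[x,np.ones(len(x))]@T[:3,:3].T
    return T[:3,3],v
def plane(C,uv,z):
    o,v=ray(C,uv);return o+v*((z-o[2])/v[:,2])[:,None]
def two(C1,a,C2,b):
    o1,v1=ray(C1,a);o2,v2=ray(C2,b);v1=v1[0];v2=v2[0]
    t=np.linalg.lstsq(np.c_[v1,-v2],o2-o1,rcond=None)[0]
    p,q=o1+v1*t[0],o2+v2*t[1];return (p+q)/2,np.linalg.norm(p-q)
def proj(C,P):
    K,d,T=C;Ti=np.linalg.inv(T);return cv2.projectPoints(np.array(P,float).reshape(-1,1,3),cv2.Rodrigues(Ti[:3,:3])[0],Ti[:3,3],K,d)[0][:,0]
E
python3 - <<'E'
from h import *
t=np.load("pics/top0.npz")["p"];s=np.load("pics/scene0.npz")["p"]
a=cv2.resize(t[230:310,340:420],None,fx=5,fy=5,interpolation=2);b=cv2.resize(t[230:310,220:300],None,fx=5,fy=5,interpolation=2)
c=cv2.resize(s[170:250,240:320],None,fx=5,fy=5,interpolation=2)[:200*2];
e=cv2.resize(s[235:315,350:430],None,fx=5,fy=5,interpolation=2)
im=np.vstack([np.hstack([a,b]),np.hstack([c,e])]);im=cv2.resize(im,(600,600));cv2.imwrite("pics/crop1.png",im[:,:,::-1])
for n,im in(("top",t),("scene",s)):
    hsv=cv2.cvtColor(im,cv2.COLOR_RGB2HSV)
    m=cv2.inRange(hsv,(5,120,60),(18,255,255))
    cs=[c for c in cv2.findContours(m,0,2)[0] if cv2.contourArea(c)>300]
    for c in cs: print(n,cv2.minAreaRect(c),cv2.contourArea(c))
    m=cv2.inRange(hsv,(15,100,90),(35,255,255))
    for c in cv2.findContours(m,0,2)[0]:
        print(" y",cv2.boundingRect(c))
E
```

```text
top ((105.9755859375, 469.2182312011719), (7.831544876098633, 101.83316040039062), 82.71105194091797) 367.0
top ((463.43072509765625, 411.47149658203125), (119.59263610839844, 85.76774597167969), 73.68614196777344) 847.5
top ((257.6053771972656, 267.53240966796875), (39.260467529296875, 23.306306838989258), 17.10272979736328) 846.0
 y (446, 479, 1, 1)
 y (448, 478, 2, 1)
 y (453, 477, 1, 1)
 y (442, 477, 2, 3)
 y (438, 477, 1, 1)
 y (459, 475, 1, 1)
 y (462, 474, 1, 1)
 y (453, 474, 1, 1)
 y (438, 474, 1, 1)
 y (465, 473, 2, 1)
 y (456, 473, 1, 1)
 y (468, 472, 1, 1)
 y (439, 472, 1, 1)
 y (471, 471, 1, 1)
 y (462, 471, 1, 1)
 y (438, 470, 1, 1)
 y (469, 469, 1, 1)
 y (436, 469, 1, 1)
 y (472, 468, 1, 1)
 y (171, 464, 1, 1)
 y (496, 463, 1, 1)
 y (499, 461, 1, 2)
 y (494, 461, 1, 2)
 y (435, 461, 1, 1)
 y (508, 459, 2, 1)
 y (505, 459, 1, 1)
 y (500, 459, 1, 1)
 y (436, 459, 1, 1)
 y (518, 456, 1, 1)
 y (509, 456, 1, 1)
 y (433, 456, 2, 1)
 y (515, 454, 1, 1)
 y (434, 454, 2, 1)
 y (169, 453, 1, 1)
 y (518, 452, 3, 3)
 y (517, 450, 1, 2)
 y (430, 447, 1, 2)
 y (517, 446, 2, 1)
 y (51
[... 3107 characters left out ...]

 y (234, 134, 3, 5)
 y (312, 131, 1, 1)
 y (310, 130, 1, 2)
 y (237, 130, 3, 4)
 y (542, 129, 1, 1)
 y (312, 127, 1, 1)
 y (314, 126, 1, 1)
 y (241, 125, 2, 4)
 y (316, 122, 1, 1)
 y (243, 122, 2, 2)
 y (245, 120, 1, 2)
 y (315, 119, 1, 2)
 y (316, 116, 2, 3)
 y (317, 114, 1, 1)
 y (263, 114, 8, 27)
 y (318, 111, 1, 1)
 y (319, 109, 3, 2)
 y (245, 108, 7, 11)
 y (320, 106, 1, 1)
 y (253, 105, 2, 3)
 y (314, 104, 5, 1)
 y (306, 103, 5, 1)
 y (254, 103, 1, 1)
 y (301, 102, 2, 1)
 y (299, 102, 1, 1)
 y (292, 101, 3, 1)
 y (290, 101, 1, 1)
 y (284, 100, 2, 1)
 y (275, 99, 5, 1)
 y (268, 98, 3, 1)
 y (257, 97, 6, 3)
 y (173, 93, 6, 11)
 y (195, 70, 3, 2)
 y (157, 36, 84, 32)
 y (273, 30, 38, 27)
```

View pics/crop1.png

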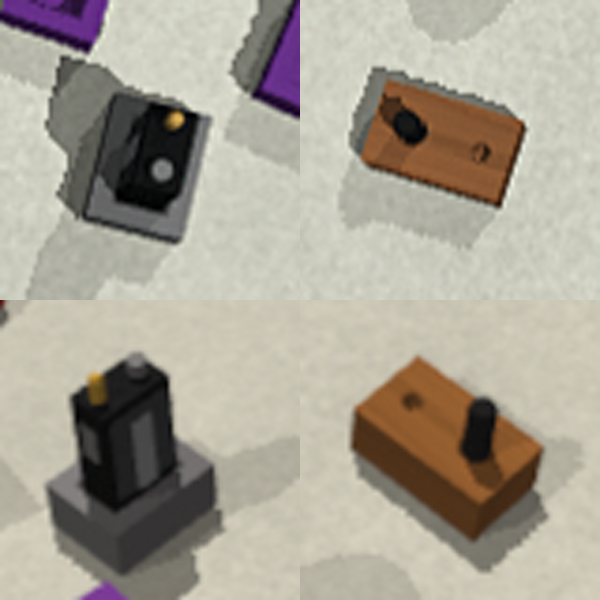

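The crop confirms the grey charger holding the radio, with brass spigot tip at top (387,262) and scene (266,190). It also shows the antenna top at top (249,264) and scene (399,262). Next I'll triangulate both coarsely.

```bash
python3 - <<'E'
from h import *
A=cam("top");B=cam("scene")
print("spigot",two(A,[387,262],B,[266,190.3]))
print("knob",two(A,[340+162/3.75,230+168/3.75],B,[240+135/3.75,170+58/3.75]))
print("ant",two(A,[249.3,263.7],B,[398.8,261.8]))
print("ant foot scene pl",plane(B,[350+(479-300)/3.75,235+(458-300)/3.75],.04), "top pl",plane(A,[249,264],.08))
print("cam",A[2][:3,3],B[2][:3,3])
c=[[340+x/3.75,230+y/3.75] for x,y in((112,95),(209,118),(180,243),(84,217))]
print("charger corners",plane(A,c,.04).round(4))
c=[[220+(x-300)/3.75,230+y/3.75] for x,y in((386,80),(525,124),(502,207),(361,160))]
print("block corners",plane(A,c,.04).round(4))
for n,p,r in(("tumb",(294,162),.17),("jar",(171,213),.12),("phone",(156,307),.01)):print(n,plane(A,[p],r))
E
```

```text
spigot (array([ 0.5372604 , -0.18735173,  0.13747203]), np.float64(0.0008372823539951396))
knob (array([ 0.50693693, -0.17835017,  0.13168782]), np.float64(0.0021384123736381865))
ant (array([0.54531534, 0.15507083, 0.07797437]), np.float64(0.0002643191831193457))
ant foot scene pl [[0.55715847 0.16207299 0.04      ]] top pl [[0.54428469 0.1554715  0.08      ]]
cam [0.34082265 0.00452006 1.42216863] [1.19000377 0.31367303 0.89682442]
charger corners [[ 0.5702 -0.1568  0.04  ]
 [ 0.5531 -0.2247  0.04  ]
 [ 0.4657 -0.2011  0.04  ]
 [ 0.4847 -0.1348  0.04  ]]
block corners [[0.5841 0.1763 0.04  ]
 [0.5521 0.079  0.04  ]
 [0.4942 0.0949 0.04  ]
 [0.5278 0.193  0.04  ]]
tumb [[0.78307956 0.03807717 0.17      ]]
jar [[0.66949644 0.34956248 0.12      ]]
phone [[0.44182429 0.40954221 0.01      ]]
```

The antenna top is near (0.546, 0.156, 0.08). The spigot is near (0.537, -0.186), and the radio's yaw is about -14.7°. The tool's y axis already lies along the radio's y axis to within about 1°. I'll move above the antenna for a look from close up.

Emit:
jog_arm(
  targets=[
    [[-19.8, -13.8, 0], [0, 0, 0], 100],
    [[-19.8, -13.8, 0], [0, 0, 0], 100],
    [[-19.8, -13.8, 0], [0, 0, 0], 100],
    [[-19.8, -13.8, 0], [0, 0, 0], 100],
    [[-19.8, -13.8, 0], [0, 0, 0], 100],
    [[-19.8, -13.8, 0], [0, 0, 0], 100],
    [[-19.8, -13.8, 0], [0, 0, 0], 100],
    [[-19.8, -13.8, 0], [0, 0, 0], 100],
  ],
)

```text
time: 1.1
tool_pos: [0.4791, 0.2316, 0.231]
tool_rot: [-0.0, 0.118, 0.993, 0.0]
contact_force: [0.6, 0.9, 0.1]
gripper_width: 1.005
grasp_force: 0.0
```

Emit:
jog_arm(
  targets=[
    [[-1.7, -1.2, 0], [0, 0, 0], 100],
    [[-3.3, -2.3, 0], [0, 0, 0], 100],
    [[-3.3, -2.3, 0], [0, 0, 0], 100],
    [[-3.3, -2.3, 0], [0, 0, 0], 100],
  ],
)

```text
time: 1.6
tool_pos: [0.5445, 0.1583, 0.2307]
tool_rot: [-0.001, 0.118, 0.993, 0.0]
contact_force: [-0.8, 0.5, -0.9]
gripper_width: 1.0
grasp_force: 0.0
```

```bash
python3 - <<'E'
from h import *
s=state();C=cam("wrist",s);p,d=grab_frame("wrist");np.savez("pics/w1.npz",p=p,d=d,T=C[2])
cv2.imwrite("pics/w1.png",p[:,:,::-1]);print(s["tool_pos"],s["tool_rot"]);print(proj(C,[[.546,.156,.08],[.546,.156,.04]]))
E
```

```text
[0.54448302 0.15834837 0.23072046] [-6.85831069e-04  1.18230098e-01  9.92985987e-01  4.98107195e-05]
[[319.90765332 225.93133497]
 [320.28922058 215.30101133]]
```

View pics/w1.png

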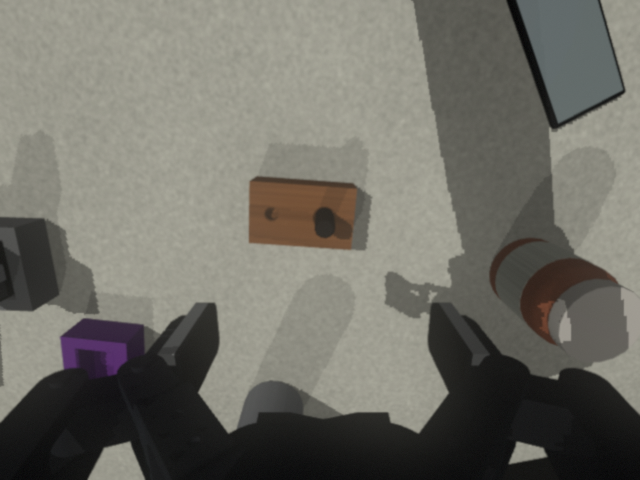

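The wrist view shows the antenna as a dark blob at (324,222) on the block, with both fingers clear of it. Next I'll measure the blob, and do the same for the radio later from its own viewpoint.

```bash
python3 - <<'E'
from h import *
z=np.load("pics/w1.npz");p=z["p"];d=z["d"];C=cam("wrist");C=(C[0],C[1],z["T"])
g=cv2.cvtColor(p,cv2.COLOR_RGB2GRAY)[195:245,300:350]
print(g[4:46:2,8:42:2]);print((d[199:241:2,308:342:2]*1000).astype(int))
E
```

```text
[[91 91 91 89 90 90 90 85 81 82 81 80 81 81 81 82 80]
 [89 89 89 89 89 89 88 82 82 81 82 82 81 83 82 82 82]
 [89 89 88 88 89 88 85 80 79 81 82 81 81 81 82 81 84]
 [90 89 90 90 89 88 84 79 79 79 80 81 81 82 82 81 86]
 [89 89 88 89 87 81 68 58 57 60 69 77 80 82 81 83 88]
 [88 88 87 86 76 58 46 42 41 41 45 55 72 79 80 84 89]
 [86 88 87 78 58 44 42 44 41 41 42 42 60 74 80 83 87]
 [84 85 85 65 45 43 43 41 42 42 41 42 48 61 79 88 89]
 [80 81 75 59 45 42 44 42 42 42 41 40 41 55 64 81 88]
 [80 80 73 54 45 42 42 42 43 42 42 41 42 51 59 62 74]
 [82 81 73 54 43 42 42 43 42 41 42 42 41 49 56 58 60]
 [84 85 80 58 44 43 45 45 45 45 45 43 42 48 57 59 58]
 [88 88 87 67 45 45 47 46 47 46 47 44 43 46 60 61 60]
 [88 90 89 73 45 47 47 46 47 47 46 47 45 47 61 62 63]
 [88 88 89 73 47 49 47 47 48 48 46 47 46 47 61 63 63]
 [86 87 87 71 47 48 48 47 48 46 47 48 47 49 61 63 63]
 [88 88 88 80 52 48 48 49 47 47 48 49 46 52 61 63 63]
 [88 87 88 85 61 50 47 48 49 48 48 48 48 60 61 62 62]
 [87 88 89 88 81 60 50 48 47 49 48 57 74 69 65 62 63]
 [88 89 90 90 90 86 74 65 57 59 73 84 90 88 79 67 64]
 [87 87 89 88 88 88 
[... 826 characters left out ...]
343 342 312 303 304 303 300 302 302 303 303 318 342 342 342]
 [343 343 343 342 304 303 302 301 303 302 301 301 303 309 343 343 343]
 [343 343 343 343 303 303 303 302 302 302 302 303 302 305 345 343 344]
 [345 345 344 343 305 302 302 303 303 303 303 302 303 305 343   0 343]
 [344 345 344 343 303 303 303 303 303 302 304 303 303 304 344 345 344]
 [345 345 346 347 307 302 304 303 305 304 304 304 303 306 345 347 346]
 [345 344 346 346 307 304 304 304 304 306 305 303 304 345 346 347 346]
 [345 346 346 346 347 306 305 305 304 305 305 304 308 345 346 348 347]
 [347 348 347 347 346 346 308 308 306 305 308 347 347 345 347 347 348]
 [346 347 348 348 348 346 347 348 347 349 348 348 346 347 347 348 347]]
```

```bash
python3 - <<'E'
from h import *
z=np.load("pics/w1.npz");C=cam("wrist");C=(C[0],C[1],z["T"])
print("plane",plane(C,[[325.2,227.6]],.08));o,v=ray(C,[[325.2,227.6]]);print("depth z",(o+v*.3025))
print(two(C,[325.2,227.6],cam("scene"),[398.8,261.8]))
E
```

```text
plane [[0.54845439 0.1599809  0.08      ]]
depth z [[0.54847758 0.15997579 0.07991027]]
(array([0.5482681 , 0.15803917, 0.08193767]), np.float64(0.0041343344437924584))
```

Emit:
jog_arm(
  targets=[
    [[-0.1, 0.1, 2], [0, 0, 0], 100],
    [[-0.1, 0.1, 3.4], [0, 0, 0], 100],
    [[-0.1, 0.1, 3.4], [0, 0, 0], 100],
    [[-0.1, 0.1, 3.4], [0, 0, 0], 100],
  ],
)

```text
time: 2.15
tool_pos: [0.5485, 0.1609, 0.148]
tool_rot: [0.001, 0.118, 0.993, 0.0]
contact_force: [-0.0, -0.1, 0.1]
gripper_width: 0.999
grasp_force: 0.0
```

```bash
cat > ant.py <<'E'
from h import *
import sys
s=state();C=cam("wrist",s);p,d=grab_frame("wrist");np.savez(sys.argv[1],p=p,d=d,T=C[2])
v,u=np.mgrid[:480,:640]
# world z via depth
K,ds,T=C
o,r=ray(C,np.c_[u.ravel(),v.ravel()]);P=(o+r*d.reshape(-1,1)).reshape(480,640,3)
g=cv2.cvtColor(p,cv2.COLOR_RGB2GRAY)
x=proj(C,[[.548,.159,.08]])[0]
m=((abs(P[...,2]-.08)<.004)&(g<70)&(np.hypot(u-x[0],v-x[1])<40)).astype(np.uint8)*255
c=max(cv2.findContours(m,0,1)[0],key=cv2.contourArea)
print(s["tool_pos"],s["tool_rot"]);print(x,cv2.minEnclosingCircle(c),cv2.fitEllipse(c))
print(plane(C,[cv2.fitEllipse(c)[0]],.08),np.median(P[m>0],0))
E
python3 ant.py pics/w2.npz
```

```text
[0.54848095 0.16086021 0.14801406] [1.06707916e-03 1.17501535e-01 9.93072073e-01 3.29480198e-04]
[318.59160488 256.0130755 ] ((319.6273193359375, 256.0621032714844), 13.940522193908691) ((319.5845031738281, 256.38372802734375), (24.907270431518555, 26.83371353149414), 87.04679107666016)
[[0.54837954 0.15953882 0.08      ]] [0.54882319 0.15935712 0.07870032]
```

Emit:
jog_arm(
  targets=[
    [[0, -0.06, 2], [0, 0, 0], 100],
    [[0, -0.06, 3.6], [0, 0, 0], 100],
    [[0, -0.06, 4.05], [0, 0, 0], 100],
    [[0, -0.06, 4.05], [0, 0, 0], 100],
    [[0, -0.06, 4.05], [0, 0, 0], 5],
    [[0, -0.06, 4.05], [0, 0, 0], 5],
    [[0, -0.06, 4.05], [0, 0, 0], 5],
    [[0, -0.06, 4.05], [0, 0, 0], 5],
  ],
)

```text
time: 3.2
tool_pos: [0.5481, 0.1586, 0.0458]
tool_rot: [0.001, 0.118, 0.993, 0.0]
contact_force: [0.3, -0.0, 0.8]
gripper_width: 0.191
grasp_force: 58.4
```

Emit:
jog_arm(
  targets=[
    [[0, 0, 0], [0, 0, 0], 5],
    [[0, 0, 0], [0, 0, 0], 5],
    [[0, 0, 0], [0, 0, 0], 5],
    [[0, 0, 0], [0, 0, 0], 5],
  ],
)

```text
time: 3.7
tool_pos: [0.5481, 0.1586, 0.0458]
tool_rot: [0.0, 0.118, 0.993, 0.0]
contact_force: [-0.6, 0.6, 5.5]
gripper_width: 0.19
grasp_force: 58.7
```

Emit:
jog_arm(
  targets=[
    [[0, 0, -1], [0, 0, 0], 5],
    [[0, 0, -2.5], [0, 0, 0], 5],
    [[0, 0, -5], [0, 0, 0], 5],
    [[0, 0, -7.4], [0, 0, 0], 5],
    [[-0.5, -2, -7.4], [0, 0, 0], 5],
    [[-0.9, -4.5, -7.4], [0, 0, 0], 5],
    [[-1.4, -7, -7.4], [0, 0, 0], 5],
    [[-1.9, -9.5, -7.4], [0, 0, 0], 5],
  ],
)

```text
time: 4.7
tool_pos: [0.5375, -0.0819, 0.2292]
tool_rot: [-0.0, 0.118, 0.993, 0.0]
contact_force: [0.3, 0.3, 0.2]
gripper_width: 0.195
grasp_force: 59.4
```

Emit:
jog_arm(
  targets=[
    [[-0.5, -2.2, 0], [0, 0, 0], 5],
    [[-0.9, -4, 0], [0, 0, 0], 5],
    [[-0.9, -4, 0], [0, 0, 0], 5],
    [[-0.9, -4, 0], [0, 0, 0], 5],
  ],
)

```text
time: 5.2
tool_pos: [0.5364, -0.1822, 0.2292]
tool_rot: [-0.001, 0.118, 0.993, 0.0]
contact_force: [-0.3, -0.3, 0.1]
gripper_width: 0.187
grasp_force: 59.5
```

```bash
python3 - <<'E'
from h import *
s=state();C=cam("wrist",s);p,d=grab_frame("wrist");np.savez("pics/w3.npz",p=p,d=d,T=C[2])
print(s["tool_pos"],s["tool_rot"],s["gripper_width"]);x=proj(C,[[.537,-.186,.142]])[0];print(x)
cv2.imwrite("pics/w3.png",p[:,:,::-1])
E
```

```text
[ 0.53636662 -0.18221986  0.22921665] [-6.18731156e-04  1.18211702e-01  9.92988100e-01  4.94812000e-04] 0.1869852866550855
[316.54838965 249.00198355]
```

View pics/w3.png

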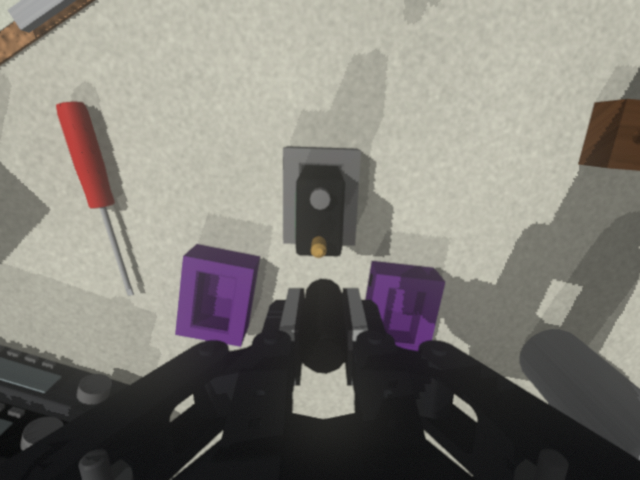

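The wrist view shows the antenna gripped upright at column ~323, the spigot tip at (318,250), and the knob at (320,199). The radio's axis runs nearly along the image's vertical.

```bash
python3 - <<'E'
from h import *
z=np.load("pics/w3.npz");p=z["p"];d=z["d"];K,ds,_=cam("wrist");T=z["T"];C=(K,ds,T)
hsv=cv2.cvtColor(p,cv2.COLOR_RGB2HSV);g=cv2.cvtColor(p,cv2.COLOR_RGB2GRAY)
m=cv2.inRange(hsv,(8,90,60),(35,255,255));m[:,:290]=0;m[:,350:]=0;m[:225]=0;m[265:]=0
v,u=np.nonzero(m);print("brass",u.min(),u.max(),v.min(),v.max(),u.mean(),v.mean())
print((d[232:262:2,308:330:2]*1000).astype(int));print(g[236:262:2,308:330:2])
k=(g>75);k[:180]=0;k[212:]=0;k[:,:306]=0;k[:,335:]=0;v,u=np.nonzero(k);print("knob",u.min(),u.max(),v.min(),v.max(),u.mean(),v.mean(),d[199,320])
s=state();q=s["tool_rot"];Rt=R.from_quat(np.r_[q[1:],q[0]]).as_matrix()
for zz in(-.034,.016):print("ant axis px",proj(C,[s["tool_pos"]+Rt@[0,0,zz]]))
for r in(290,300,320,340,355):print(r,g[r,300:348:2])
# charger edges: dark/grey rows
for r in(180,210,235):print(r,g[r,276:370:2])
print((d[282,312:336:2]*1000).astype(int),(d[276:300:2,323]*1000).astype(int))
E
```

```text
brass 310 325 236 256 317.85393258426967 246.81647940074907
[[257 260 258 257 259 258 260 259 259 260 259]
 [259 259 258 260 259 260 260 260 260 259 259]
 [260 261 259 260 259 260 260 260 259 258 259]
 [259 260 261 261 257 255 256 258 260 260 259]
 [261 261 260 256 251 252 251 252 258 261 263]
 [261 261 259 251 249 246 248 249 252 260 261]
 [260 260 253 245 243 243 243 244 248 259 261]
 [262 263 246 243 241 242 243 243 244 252 260]
 [263 262 243 243 241 242 242 243 243 246 263]
 [262 263 243 242 242 242 241 242 242 245 263]
 [263 264 244 242 241 241 242 243 245 245 263]
 [264 264 245 242 242 242 242 243 244 264 264]
 [394 394 393 244 243 241 244 244 265 266 264]
 [394 394 394 395 393 246 394 392 395 392 394]
 [394 395 393 394 394 396 395 394 394 396 394]]
[[ 54  54  53  56  68  74  68  54  50  51  49]
 [ 54  54  63  88  95  92  83  74  58  49  48]
 [ 54  54  80 100  97  91  84  77  69  51  50]
 [ 55  58  90 101  99  94  85  76  71  55  48]
 [ 54  59  98 118 126 123 112  96  75  59  47]
 [ 53  66 121 143 140 131 123 116  94  60  48]
 [ 54  77 139 147 143 142 135 117 104  68  49]
 [ 54
[... 833 characters left out ...]
36 34 33 33]
180 [190 191 190 167 125 122 121 122 120 120  96  57  56  56  54  55  54  53
  53  51  51  51  51  50  48  50  49  50  48  49  49  49  47  48  62  69
  70  71  72  80 101 103 101 102 102 100 102]
210 [188 186 190 171 124 120 121 120 119 114  70  55  56  56  55  52  54  52
  52  50  52  60  61  55  49  46  46  45  47  47  48  48  47  47  68  77
  77  78  77  78  81  97  99  97 108 120 119]
235 [190 190 187 167 123 119 119 120 119 110  65  55  57  55  54  55  55  53
  54  53  54  58  55  49  50  49  49  50  50  50  51  48  46  57  76  76
  78  78  78  82 111 121 120 120 119 118 120]
[170 168 168 166 165 165 166 165 168 167 168 170] [399 400 168 166 164 161 161 157 155 154 151 150]
```

```bash
python3 - <<'E'
from h import *
z=np.load("pics/w3.npz");K,ds,_=cam("wrist");C=(K,ds,z["T"])
a=plane(C,[[318.5,250]],.142)[0];b=plane(C,[[319.5,198.7]],.133)[0]
print("spigot",a,"knob",b,"yaw",np.degrees(np.arctan2(*(a-b)[[1,0]])))
o,v=ray(C,[[318.5,250]]);print("by depth",o+v*.242)
print("two-view",two(C,[318.5,250],cam("top"),[387,262]),two(C,[318.5,250],cam("scene"),[266,190.3]))
s=state();q=s["tool_rot"];Rt=R.from_quat(np.r_[q[1:],q[0]]).as_matrix();dd=Rt.T@(a-s["tool_pos"]);print(dd,dd/.025)
print("tool y yaw",np.degrees(np.arctan2(Rt[1,1],Rt[0,1]))-90)
E
```

```text
spigot [ 0.53799238 -0.18489707  0.142     ] knob [ 0.50596266 -0.17643579  0.133     ] yaw -14.79777114842639
by depth [[ 0.53822106 -0.1849621   0.14128544]]
two-view (array([ 0.5344938 , -0.18422763,  0.15339645]), np.float64(0.0007779432549458436)) (array([ 0.53907053, -0.18569252,  0.13962492]), np.float64(0.001288854094523076))
[-0.00226487 -0.00276115  0.08740743] [-0.09059471 -0.11044591  3.49629736]
tool y yaw -13.5229867189596
```

Emit:
jog_arm(
  targets=[
    [[-0.09, -0.12, 1.2], [0, 0, 0], 5],
    [[-0.09, -0.12, 2.2], [0, 0, 0], 5],
    [[-0.09, -0.12, 2.5], [0, 0, 0], 5],
    [[-0.09, -0.12, 2.7], [0, 0, 0], 5],
    [[-0.09, -0.12, 2.85], [0, 0, 0], 5],
    [[-0.09, -0.12, 3.0], [0, 0, 0], 5],
    [[-0.09, -0.12, 3.1], [0, 0, 0], 5],
    [[-0.09, -0.12, 3.1], [0, 0, 0], 5],
  ],
)

```text
time: 6.25
tool_pos: [0.5381, -0.1862, 0.1525]
tool_rot: [-0.0, 0.118, 0.993, 0.0]
contact_force: [0.3, 0.2, -0.6]
gripper_width: 0.189
grasp_force: 59.5
```

Emit:
jog_arm(
  targets=[
    [[0, 0, 0.15], [0, 0, 0], 5],
    [[0, 0, 0.3], [0, 0, 0], 5],
    [[0, 0, 0.42], [0, 0, 0], 5],
    [[0, 0, 0.5], [0, 0, 0], 5],
    [[0, 0, 0.54], [0, 0, 0], 5],
    [[0, 0, 0.54], [0, 0, 0], 5],
  ],
)

```text
time: 7.0
tool_pos: [0.5381, -0.1861, 0.139]
tool_rot: [-0.0, 0.118, 0.993, 0.0]
contact_force: [0.1, -0.7, -0.8]
gripper_width: 0.191
grasp_force: 59.5
```

Next I'll creep down until I see contact force.

Emit:
jog_arm(
  targets=[
    [[0, 0, 0.03], [0, 0, 0], 5],
    [[0, 0, 0.06], [0, 0, 0], 5],
    [[0, 0, 0.06], [0, 0, 0], 5],
  ],
)

```text
time: 7.38
tool_pos: [0.5383, -0.1862, 0.1378]
tool_rot: [0.0, 0.118, 0.993, -0.0]
contact_force: [-0.2, 0.9, 0.7]
gripper_width: 0.192
grasp_force: 59.7
```

Emit:
jog_arm(
  targets=[
    [[0, 0, 0.04], [0, 0, 0], 5],
    [[0, 0, 0.08], [0, 0, 0], 5],
    [[0, 0, 0.08], [0, 0, 0], 5],
  ],
)

```text
time: 7.75
tool_pos: [0.5392, -0.1866, 0.1378]
tool_rot: [0.001, 0.118, 0.993, -0.0]
contact_force: [-1.4, 1.0, 7.4]
gripper_width: 0.189
grasp_force: 60.4
```

The antenna is seated: contact came at TCP z 0.1378 (0.138 expected) with 7 N. I'll release it and back off upward and towards the robot.

Emit:
jog_arm(
  targets=[
    [[0, 0, -0.06], [0, 0, 0], 60],
    [[0, 0, -0.06], [0, 0, 0], 60],
    [[0, 0, -0.06], [0, 0, 0], 80],
    [[0, 0, -0.06], [0, 0, 0], 100],
    [[0, 0, -1], [0, 0, 0], 100],
    [[0, 0, -3], [0, 0, 0], 100],
    [[1, 0, -4.5], [0, 0, 0], 100],
    [[3, 0, -4.5], [0, 0, 0], 100],
  ],
)

```text
time: 8.75
tool_pos: [0.4669, -0.1696, 0.2528]
tool_rot: [0.004, 0.118, 0.993, -0.001]
contact_force: [-0.4, -0.2, -0.1]
gripper_width: 1.002
grasp_force: 0.0
```

```bash
python3 - <<'E'
from h import *
s=state();C=cam("wrist",s);p,d=grab_frame("wrist");np.savez("pics/w4.npz",p=p,d=d,T=C[2])
q,_=grab_frame("scene");x=proj(cam("scene"),[[.538,-.186,.142]])[0].astype(int);y=proj(C,[[.538,-.186,.172]])[0].astype(int);print(x,y,s["tool_pos"],s["tool_rot"])
a=cv2.resize(q[160:260,220:320],(400,400),interpolation=2)
v0=max(y[1]-75,0);b=cv2.resize(p[v0:v0+150,y[0]-75:y[0]+75],(400,400),interpolation=2)
cv2.imwrite("pics/c4.png",np.hstack([a,b])[:,:,::-1]);print(v0)
E
```

```text
[266 189] [323 345] [ 0.46686327 -0.16957578  0.25279875] [ 0.0036068   0.11786238  0.9930223  -0.00146807]
270
```

View pics/c4.png

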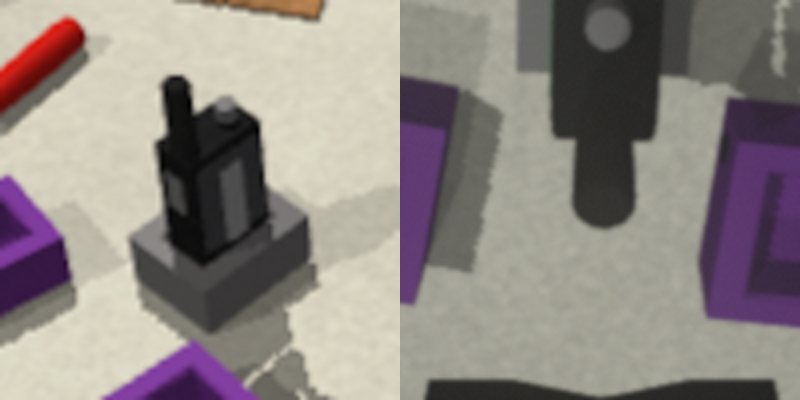

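The scene crop (left) shows the antenna upright on the radio, which is still in the charger, and no brass is visible in either view. So it is home. Next I'll plan a tilted grasp from the robot side, so that the gripper body clears the knob and antenna.

```bash
cat > plan.py <<'E'
from h import *
def rel(tgt,Rg,s):
    q=s["tool_rot"];R0=R.from_quat(np.r_[q[1:],q[0]])
    return (R0.inv().apply(tgt-s["tool_pos"])/.025).round(2),(np.degrees((R0.inv()*Rg).as_rotvec())/8).round(2)
def orient(yaw,th): # tool x,y,z columns
    x=np.array([np.cos(yaw),np.sin(yaw),0]);y=np.array([-np.sin(yaw),np.cos(yaw),0]);Z=np.array([0,0,1.])
    z=np.sin(th)*x-np.cos(th)*Z;xt=-np.cos(th)*x-np.sin(th)*Z
    return R.from_matrix(np.c_[xt,y,z]),x,z
E
python3 - <<'E'
from plan import *
z=np.load("pics/w4.npz");K,ds,_=cam("wrist");C=(K,ds,z["T"])
print("ant top",two(C,[323.2,345],cam("scene"),[264,180.5]))
s=state();Rg,x,zt=orient(np.radians(-14.8),np.radians(55))
G=np.array([.521,-.181,.08])-.008*x;P=G+.019*zt
print("G",G,"TCP",P)
for b in(.12,.1,0):print(b,rel(P-b*zt,Rg,s))
E
```

```text
ant top (array([ 0.53937367, -0.18714747,  0.16950134]), np.float64(0.0019120568778992976))
G [ 0.51326541 -0.17895643  0.08      ] TCP [ 0.52831294 -0.18293216  0.06910205]
0.12 (array([1.22, 0.1 , 4.39]), array([ 0.07, -6.88,  0.14]))
0.1 (array([0.56, 0.09, 4.85]), array([ 0.07, -6.88,  0.14]))
0 (array([-2.72,  0.02,  7.14]), array([ 0.07, -6.88,  0.14]))
```

Emit:
jog_arm(
  targets=[
    [[0.2, 0, 0.7], [0, -1.1, 0.02], 100],
    [[0.4, 0, 1.3], [0, -2.3, 0.05], 100],
    [[0.6, 0.1, 2.1], [0, -3.5, 0.08], 100],
    [[0.8, 0.1, 2.9], [0.03, -4.7, 0.1], 100],
    [[1.0, 0.1, 3.7], [0.07, -5.8, 0.14], 100],
    [[1.2, 0.1, 4.4], [0.07, -6.9, 0.14], 100],
    [[1.2, 0.1, 4.4], [0.07, -6.9, 0.14], 100],
    [[1.2, 0.1, 4.4], [0.07, -6.9, 0.14], 100],
  ],
)

```text
time: 9.85
tool_pos: [0.4504, -0.1654, 0.1977]
tool_rot: [0.44, 0.115, 0.889, -0.056]
contact_force: [0.7, 0.5, 0.1]
gripper_width: 1.001
grasp_force: 0.0
```

```bash
python3 - <<'E'
from plan import *
s=state();Rg,x,zt=orient(np.radians(-14.8),np.radians(55))
G=np.array([.521,-.181,.08])-.008*x;P=G+.019*zt
print(s["tool_pos"],s["joint_pos"]);print(rel(P,Rg,s))
C=cam("wrist",s);p,d=grab_frame("wrist");cv2.imwrite("pics/w5.png",p[:,:,::-1])
print(proj(C,[[.5385,-.186,.172],np.r_[.521,-.181,.122]]))
E
```

```text
[ 0.45036936 -0.16541948  0.19768413] [-0.72535477 -1.00916352  2.58361746  0.53845434  0.77996813 -2.2693721 ]
(array([2.15, 0.1 , 5.66]), array([ 0.02, -0.29, -0.  ]))
[[325.38375877 294.27981684]
 [325.84908274 218.21981102]]
```

View pics/w5.png

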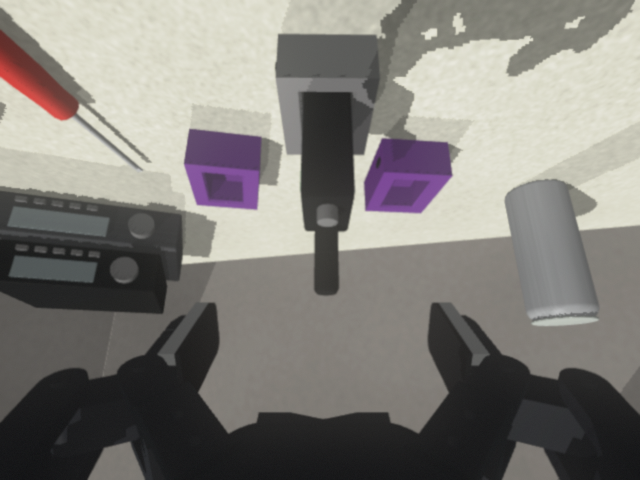

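The wrist view shows the radio, knob and antenna all in line at column ~325. The tool stopped short of its target because joints 2 and 3 are at their limits, so I'll switch to a shallower 35° tilt with the grasp nearer the radio's -x edge.

```bash
cat > tgt.py <<'E'
from plan import *
import sys
th=float(sys.argv[1]);s=state();Rg,x,zt=orient(np.radians(-14.8),np.radians(th))
G=np.array([.521,-.181,.09])-.014*x;P=G+.019*zt
q=s["tool_rot"];print(P,s["tool_pos"],s["joint_pos"].round(2),R.from_quat(np.r_[q[1:],q[0]]).as_matrix()[:,2])
for b in(.12,.08,.04,0):print(b,P-b*zt,rel(P-b*zt,Rg,s))
E
python3 tgt.py 35
```

```text
[ 0.51800087 -0.1802076   0.07443611] [ 0.45036151 -0.16523898  0.19743255] [-0.73 -1.01  2.58  0.54  0.78 -2.27] [ 0.76954519 -0.199994   -0.60646731]
0.12 [ 0.45145521 -0.16262547  0.17273436] (array([0.78, 0.11, 0.61]), array([0.02, 2.21, 0.  ]))
0.08 [ 0.4736371  -0.16848618  0.13996827] (array([1.26, 0.11, 2.14]), array([0.02, 2.21, 0.  ]))
0.04 [ 0.49581898 -0.17434689  0.10720219] (array([1.75, 0.1 , 3.66]), array([0.02, 2.21, 0.  ]))
0 [ 0.51800087 -0.1802076   0.07443611] (array([2.23, 0.1 , 5.19]), array([0.02, 2.21, 0.  ]))
```

Emit:
jog_arm(
  targets=[
    [[0.2, 0.05, 0.1], [0, 0.9, 0], 100],
    [[0.4, 0.1, 0.4], [0, 1.7, 0], 100],
    [[0.8, 0.1, 0.6], [0.02, 2.2, 0], 100],
    [[0.8, 0.1, 0.6], [0.02, 2.2, 0], 100],
    [[0.8, 0.1, 0.6], [0.02, 2.2, 0], 100],
  ],
)

```text
time: 10.52
tool_pos: [0.4508, -0.1627, 0.1729]
tool_rot: [0.3, 0.122, 0.945, -0.039]
contact_force: [-0.2, 0.4, 0.0]
gripper_width: 0.996
grasp_force: 0.0
```

```bash
python3 tgt.py 35
```

```text
[ 0.51800087 -0.1802076   0.07443611] [ 0.45082884 -0.16267083  0.17288803] [-0.63 -0.74  2.4   0.26  0.91 -2.04] [ 0.55696313 -0.14679002 -0.81746239]
0.12 [ 0.45145521 -0.16262547  0.17273436] (array([-0.02,  0.01,  0.02]), array([0.  , 0.02, 0.  ]))
0.08 [ 0.4736371  -0.16848618  0.13996827] (array([-0.01,  0.01,  1.62]), array([0.  , 0.02, 0.  ]))
0.04 [ 0.49581898 -0.17434689  0.10720219] (array([-0.01,  0.01,  3.22]), array([0.  , 0.02, 0.  ]))
0 [ 0.51800087 -0.1802076   0.07443611] (array([-0.  ,  0.01,  4.82]), array([0.  , 0.02, 0.  ]))
```

Emit:
jog_arm(
  targets=[
    [[0, 0, 1], [0, 0, 0], 100],
    [[0, 0, 2], [0, 0, 0], 100],
    [[0, 0, 3], [0, 0, 0], 100],
    [[0, 0, 4], [0, 0, 0], 100],
    [[0, 0, 4.6], [0, 0, 0], 100],
    [[0, 0, 4.8], [0, 0, 0], 100],
    [[0, 0, 4.8], [0, 0, 0], 100],
  ],
)

```text
time: 11.4
tool_pos: [0.5177, -0.1808, 0.0757]
tool_rot: [0.3, 0.123, 0.945, -0.039]
contact_force: [-0.7, -1.1, -0.1]
gripper_width: 1.003
grasp_force: 0.0
```

Emit:
jog_arm(
  targets=[
    [[0, 0, 0], [0, 0, 0], 20],
    [[0, 0, 0], [0, 0, 0], 20],
    [[0, 0, 0], [0, 0, 0], 20],
    [[0, 0, 0], [0, 0, 0], 20],
    [[0, 0, 0], [0, 0, 0], 20],
    [[0, 0, 0], [0, 0, 0], 20],
  ],
)

```text
time: 12.15
tool_pos: [0.5183, -0.181, 0.0763]
tool_rot: [0.3, 0.123, 0.945, -0.039]
contact_force: [-4.5, 1.1, 6.7]
gripper_width: 0.39
grasp_force: 60.4
```

```bash
python3 - <<'E'
from h import *
s=state();q,_=grab_frame("scene");w,_=grab_frame("wrist")
a=cv2.resize(q[130:270,190:330],(400,400),interpolation=2);b=cv2.resize(w,(400,300),interpolation=3)
cv2.imwrite("pics/c6.png",np.hstack([a,np.vstack([b,np.zeros((100,400,3),np.uint8)])])[:,:,::-1]);print(s["tool_pos"],s["joint_pos"].round(2))
E
```

```text
[ 0.51829532 -0.18096152  0.07631478] [-0.56 -0.32  2.32  0.32  0.58 -2.09]
```

View pics/c6.png

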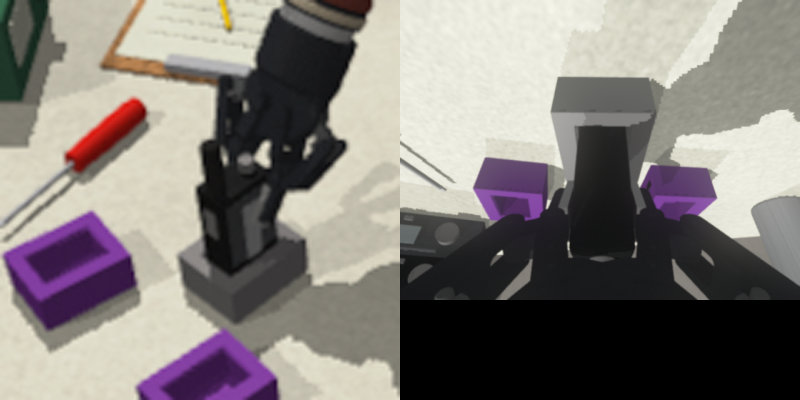

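The scene crop shows the radio gripped on its broad faces, with the antenna upright and clear of the gripper. Now I'll lift it straight out.

Emit:
jog_arm(
  targets=[
    [[-0.17, 0, -0.25], [0, 0, 0], 20],
    [[-0.46, 0, -0.66], [0, 0, 0], 20],
    [[-0.92, 0, -1.31], [0, 0, 0], 20],
    [[-1.38, 0, -1.97], [0, 0, 0], 20],
    [[-1.84, 0, -2.62], [0, 0, 0], 20],
    [[-2.29, 0, -3.28], [0, 0, 0], 20],
    [[-2.6, 0, -3.71], [0, 0, 0], 20],
    [[-2.75, 0, -3.93], [0, 0, 0], 20],
  ],
)

```text
time: 13.25
tool_pos: [0.5176, -0.1807, 0.1965]
tool_rot: [0.3, 0.123, 0.945, -0.039]
contact_force: [-0.1, 0.3, -2.0]
gripper_width: 0.388
grasp_force: 60.5
```

Emit:
jog_arm(
  targets=[
    [[0, 0, 0], [0, 0, 0], 20],
    [[0, 0, 0], [0, 0, 0], 20],
    [[-0.2, 0, -0.28], [0, 0.3, 0], 20],
    [[-0.5, 0, -0.7], [0, 0.8, 0], 20],
    [[-0.9, 0, -1.3], [0, 1.4, 0], 20],
    [[-1.4, 0, -2.0], [0, 2.0, 0], 20],
    [[-1.8, 0, -2.5], [0, 2.6, 0], 20],
    [[-2.0, 0, -2.8], [0, 3.0, 0], 20],
  ],
)

```text
time: 14.25
tool_pos: [0.5187, -0.1809, 0.282]
tool_rot: [0.096, 0.128, 0.987, -0.013]
contact_force: [0.2, 0.4, -2.3]
gripper_width: 0.391
grasp_force: 60.5
```

Emit:
jog_arm(
  targets=[
    [[0, 0, 0], [0, 0.3, 0], 20],
    [[0, 0, 0.1], [0, 0.8, 0], 20],
    [[0, 0, 0.3], [0, 1.3, 0], 20],
    [[0, 0, 0.5], [0, 1.8, 0], 20],
    [[0, 0, 0.6], [0, 2.3, 0], 20],
    [[0, 0, 0.6], [0, 2.6, 0], 20],
    [[0, 0, 0.6], [0, 2.6, 0], 20],
    [[0, 0, 0.6], [0, 2.6, 0], 20],
  ],
)

```text
time: 15.25
tool_pos: [0.5209, -0.1815, 0.2663]
tool_rot: [-0.083, 0.128, 0.988, 0.011]
contact_force: [-0.0, 0.7, -2.5]
gripper_width: 0.39
grasp_force: 60.5
```

```bash
python3 - <<'E'
from h import *
s=state();q,d=grab_frame("scene")
C=cam("scene");x=proj(C,[s["tool_pos"]])[0].astype(int);print(x,s["tool_pos"],s["grasp_force"])
Q=q[x[1]-70:x[1]+70,x[0]-70:x[0]+70];cv2.imwrite("pics/c7.png",cv2.resize(Q,(560,560),interpolation=2)[:,:,::-1])
E
```

```text
[266 142] [ 0.52088097 -0.18145208  0.26632724] 60.47491908073425
```

View pics/c7.png

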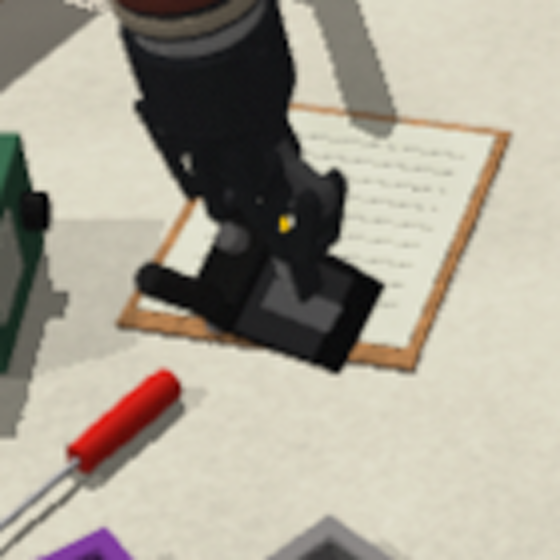

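The crop shows the radio held aslant by its body with the antenna still on. I'll check where the tip is against a fully-home prediction, then hand in.

```bash
python3 - <<'E'
from h import *
from plan import orient
s=state();Rg,x,z=orient(np.radians(-14.8),np.radians(35));T0=np.array([.5183,-.181,.0763])
q=s["tool_rot"];R1=R.from_quat(np.r_[q[1:],q[0]])
rad=np.array([.521,-.181,.067])
f=lambda P:s["tool_pos"]+R1.apply(Rg.inv().apply(P-T0))
tip=f(rad+.018*x+[0,0,.105]);foot=f(rad+.018*x+[0,0,.055]);m=f(rad)
ax=(tip-foot)/.05;print("mid",m,"lean",np.degrees(np.arccos(ax[2])))
c=(proj(cam("scene"),[tip,foot,tip+.005*ax])-[196,72])*4;print("crop px tip,foot,tip+5mm",c)
E
```

```text
mid [ 0.51644862 -0.17960681  0.25814046] lean 44.58778005905593
crop px tip,foot,tip+5mm [[152.34371963 270.90572318]
 [214.43988391 295.79086106]
 [145.81512806 268.28935077]]
```

```bash
python3 - <<'E'
from h import *
from plan import orient
s=state();Rg,x,z=orient(np.radians(-14.8),np.radians(35));T0=np.array([.5183,-.181,.0763]);y=np.array([-x[1],x[0],0])
q=s["tool_rot"];R1=R.from_quat(np.r_[q[1:],q[0]]);rad=np.array([.521,-.181,.067])
f=lambda a,b,c:s["tool_pos"]+R1.apply(Rg.inv().apply(rad+a*x+b*y+[0,0,c]-T0))
C=cam("scene")
print("bottom corners",(proj(C,[f(a,b,-.055) for a in(-.029,.029) for b in(-.017,.017)])-[196,72])*4)
print("top corners",(proj(C,[f(a,b,.055) for a in(-.029,.029) for b in(-.017,.017)])-[196,72])*4)
t=np.linspace(0,2*np.pi,60)
for h in(.105,.11):
    e=(proj(C,[f(.018+.009*np.cos(k),.009*np.sin(k),h) for k in t])-[196,72])*4;print(h,e.min(0),e.max(0))
print("knob top",(proj(C,[f(-.016,0,.066)])-[196,72])*4)
E
```

```text
bottom corners [[350.70009278 256.89758253]
 [393.04848563 281.8096849 ]
 [304.00813032 347.74513543]
 [345.24453069 373.70147144]]
top corners [[233.30604774 200.70524046]
 [277.99215587 227.19865279]
 [183.42119328 300.97435056]
 [226.80905954 328.74471448]]
0.105 [138.1238407  252.96835159] [166.68746644 288.87135051]
0.11 [131.55927701 250.26919495] [160.19546226 286.33859109]
knob top [[231.06820817 230.7586596 ]]
```

```bash
python3 - <<'E'
from h import *
from plan import orient
s=state();Rg,x,z=orient(np.radians(-14.8),np.radians(35));T0=np.array([.5183,-.181,.0763]);y=np.array([-x[1],x[0],0])
q=s["tool_rot"];R1=R.from_quat(np.r_[q[1:],q[0]]);rad=np.array([.521,-.181,.067])
C=cam("scene")
for n in("scene","top"):
    C=cam(n);p,d=grab_frame(n);v,u=np.mgrid[:480,:640];o,r=ray(C,np.c_[u.ravel(),v.ravel()]);P=o+r*d.reshape(-1,1)
    L=Rg.apply(R1.inv().apply(P-s["tool_pos"]))+T0-rad
    L=np.c_[L@x,L@y,L[:,2]]*1000
    k=(abs(L[:,0]-18)<14)&(abs(L[:,1])<14)&(L[:,2]>85)&(L[:,2]<130)&(d.ravel()>0)
    t=(abs(L[:,0])<34)&(abs(L[:,1])<15)&(L[:,2]<-45)&(L[:,2]>-75)&(d.ravel()>0)
    w=(abs(L[:,0]-3)<5)&(abs(L[:,1])<15)&(L[:,2]<64)&(L[:,2]>48)&(d.ravel()>0)
    print(n,k.sum(),np.percentile(L[k,2],[50,75,90,97]) if k.any() else 0,"top face",w.sum(),np.percentile(L[w,2],[25,50,75]) if w.any() else 0, "bottom",np.percentile(L[t,2],[3,10,50]) if t.any() else 0)
E
```

```text
scene 104 [102.00652236 105.84239002 107.29527892 108.25994606] top face 62 [55.48543674 56.72790389 57.86081354] bottom [-52.38421105 -51.72494284 -48.93757091]
top 0 0 top face 0 0 bottom 0
```

By depth, the antenna tip stands about 50 mm above the radio's top face, so it is fully home. The radio's middle is at 0.258 m and its lean is 44.6°. Handing in.

```bash
python3 -c "
from plant import *
print(job_done())"
```

```text
the job is handed in; nothing more can be done
None
```

The job is handed in, but the hand-in call returned no verdict: the antenna measured fully home on the spigot, and the radio is out of the charger, gripped by its body at about 45° with its middle about 0.26 m above the desk.

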